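# Clamp the check cell square in the wash-water tester's light path

## Task

Check the wash-water tester before the shift: gently stand the square glass check cell upright in the tester's open lane with its two clear faces towards the two windows (ribbed faces to the lane walls) and let go of it. Then push the sliding window up by its fin until the cell is pressed squarely between it and the lamp tube, holding a push of about 15 newtons on the glass for a second (over 30 N chips it), and let go, leaving the cell clamped and the other things on the bench where they are.

Things in the scene. Friction and masses are not known exactly. Their poses are not given: they have to be found in the camera images.
- cell_mid (a point): centre, 35 mm up, of the check cell: upright square glass block, black cap, some 0.12 kg, 70 mm tall (cap 30 x 30, top 12 mm). z up. Clear faces look along its own +x and -x, 30 mm apart; ribbed white faces along +y and -y, 34 mm apart over panels 26 mm wide, 8 to 56 mm up. Either clear face may face either window. Best held by the ribbed faces, above half height, to clear the lane walls.
- tester: the fixed wash-water tester; origin at bench level under the middle of its base, z up, +x along the lane (the light path) towards the lamp housing. White base 120 mm wide, from x = -145 to 135 mm, its top 20 mm above the bench. A low console 34 mm high lies beside it at y = -60 to -135 mm.
- lane_floor (a point): point on the floor of the open-topped lane, 20 mm above the bench, on its middle line, at tester x = 12 mm: a good spot to stand the cell. Axes as the tester's. Aluminium lane walls rise 20 mm above this floor, inner faces 21 mm either side (y) of the middle line, so the ribbed cell has 4 mm play each side.
- housing_front (a point): middle of the front of the lamp housing (80 mm high, at tester x = 95 to 135 mm). Out of it, along the lane, sticks the fixed square aluminium lamp tube with the lamp window, 34 mm wide, top 46 mm over the lane floor. Its front face stands 21 to 45 mm out from here (tester x = 50 to 74 mm), different every time and not measured: find it by feel.
- slide: the window slide, moving only along the tester's x, with about 4 N drag; stays where left; 110 mm travel. Axes as the tester's; origin on the lane floor under its fin, at tester x = -104 to -92 mm at the start. The push on the glass is the push on the fin less the drag. After letting go it backs off a little and the jaw spring goes on holding the cell with some 3 to 4 N.
- jaw_face (a point): middle of the flat front face of the slide's sprung black jaw, which bears the sliding window; 64 mm ahead (+x) of the slide's origin, 26 mm above the lane floor; axes as the tester's. The jaw is 8 mm thick, 34 mm wide, its top 45 mm above the lane floor. It gives about 1 mm for each 7 N on the glass and bottoms hard after 5 mm.
- fin (a point): grip point on the slide's fin, 46 mm above the slide's origin, on its middle line; axes as the slide's. The aluminium fin is 12 mm thick along x and 26 mm wide along y, its top 61 mm above the lane floor (81 mm above the bench); pinch it from above across its thickness or push it from behind.
- shaker: round steel-capped spice jar, 48 mm across, 85 mm tall, may stand where the cell could; origin under its centre; leave it alone
- flask: small round glass jar with black cap, 40 mm across, 75 mm tall, may stand where the cell could; origin under its centre; leave it alone
- cup: small steel bowl, 80 mm across, 60 mm tall; origin under its centre; leave it alone
- tin: food can, 74 mm across, 100 mm tall; origin under its centre; leave it alone
- spoon: steel spoon 240 mm long lying on the bench; leave it alone
- spatula: spatula 260 mm long lying on the bench; leave it alone

How it is judged:
On the way, in this order (a step that is already met when the one before it is completed fails the run):
1. the cell stands upright in the lane, roughly square, clear faces towards the windows, let go (x of cell_mid in the frame of tester between -0.035 and 0.065 m and y of cell_mid in the frame of tester between -0.008 and 0.008 m and z of cell_mid in the frame of tester between 0.05 and 0.0575 m and angle between cell_mid's own z axis and vertical below 0.06 rad and angle between the x axis of cell_mid and the x axis of tester, either way round below 0.3 rad and contact force between the fingers and cell below 0.1 N), for 0.2 s.
2. the slide presses the cell with more than 8 N for 0.3 s (contact force between slide and cell above 8 N), for 0.3 s.
At the end, for the whole second after the job is handed in: the cell stands in the lane (within 8 mm of its middle line, tilted less than 0.06 rad), its clear faces square to the light path within 0.05 rad, at rest and still held by the sprung slide with more than 1 N (x of cell_mid in the frame of tester between -0.035 and 0.065 m and y of cell_mid in the frame of tester between -0.008 and 0.008 m and z of cell_mid in the frame of tester between 0.05 and 0.0575 m and angle between cell_mid's own z axis and vertical below 0.06 rad and angle between the x axis of cell_mid and the x axis of tester, either way round below 0.05 rad and contact force between slide and cell above 1 N and linear speed of cell below 0.01 m/s); the robot touches nothing.
It fails at once if the slide presses the glass with more than 30 N (contact force between slide and cell above 30 N).
It fails at once if the cell is set down on or knocked against the tester with more than 60 N (contact force between cell and tester above 60 N).
It fails at once if a bystander is moved by more than 30 mm (distance of any of shaker, flask, cup, tin, spoon, spatula from where it was at the start of the episode above 0.03 m).
It also fails if it takes over 59 s, if anything falls off the work surface, if the arm or the gripper's body presses on something with over 40 N, if the wrist force passes 120 N, or if a joint passes its speed limit or range.

## Robot

A 7-joint arm with a two-finger parallel gripper is mounted at the origin on the work surface. World frame = base frame: x ahead of the robot, y to its left, z up, the work surface at z = 0. Lengths are in m, angles in rad, forces in N, time in s.
With the tool pointing down it reaches from about 0.425 to 0.95 m from the base axis. Payload 4.7 kg.
Tool frame: the origin (TCP) lies at the very end of the fingers, on their centre line; the grasp point (between the pads) lies 19 mm behind it; y points along the fingers, x is the direction in which the jaws open and shut, and the axes are right-handed (so a half turn about y gives the same grasp; the last joint's range is limited). The gripper opens to 87 mm and grips with 3 to 60 N. Pads are 19 mm wide; open, the fingers measure 117 mm over their backs; the gripper's body (75 mm by 190 mm) begins 51 mm behind the grasp point.
Start: joints at [-1.181, 0.469, -0.049, 1.532, 0.024, 1.141, -0.082], TCP at [0.274, 0.617, 0.223] pointing down, gripper open.
Joint ranges: [-2.59, 2.59], [-0.33, 1.99], [-1.39, 1.29], [0.1, 2.45], [-1.04, 4.18], [0.21, 1.99], [-2.66, 2.66]. Speed limits (rad/s): [2.57, 2.57, 3.14, 3.14, 3.14, 3.14, 3.14].

## Interface

Orientations are given as a unit quaternion [w, x, y, z].
In Python, from station import ctrl gives the robot as it stands.
- The arm moves only by the tool jog_arm, never from a script. Its argument "increments" is a list of rows, each a list of 2 entries, a list of its own where there are three numbers: the shift along the world's x, y, z in mm, then the turn, a rotation vector about the world's x, y, z in rad. A call has 1 to 8 rows; each row shifts and turns the commanded pose from where the row before left it; what a row does not reach is not made up. A row lasts 1/8 s, in which the tool goes at most 62.5 mm and 10.7 degrees, less where a joint would pass 70% of its speed; a pose out of reach is approached as far as the arm can. A call with a gripper value outside its range is refused whole. "grip" is the opening in per cent of the stroke, from 0 (shut) to 100 (fully open), set as the call begins (left out, the last holds). The fingers move at their own pace and stop on an object; "squeeze" is the grip in N (left out, the last holds). Time passes only in rows, so rows that do not move let the fingers close. It gives the time, the measured TCP pose, the force and the opening at its end, in the units of the state.
- ctrl.state(): the state, without advancing time (a new reading comes with each control period).
- ctrl.snapshot(name): name is "scene" or "top" or "wrist"; returns a dict with "pixels" (420x560x3 uint8, red, green, blue), "vertical_fov" (degrees; the focal length in pixels is half the picture's height over the tangent of half this angle, whatever the lens; pixels are square), "cx", "cy" (the principal point, pixels), "R" (3x3) and "t" (3): a world point X has camera coordinates R X + t; the wrist camera has in their place "tool_from_camera" (4x4, takes a point from camera to tool coordinates, whose origin is the TCP and whose axes are the tool frame's). Camera axes: x right, y down, z forward; pixel columns grow to the right and rows downward; lengths in m; the calibration is good to about 2 mm. A picture is of the moment at which its call begins: read the wrist's pose just before it. There is no depth.
- ctrl.hand_in(): hands the job in, once; it reports no verdict.
The state is a dict: "t": time; "joints": joint angles; "dq": joint speeds; "effort": joint torques, N m; "tool_pos": TCP position; "orientation": TCP orientation; "contact_force": force on the tool from outside, world axes, zero at the start; "moment": the same for the moment, N m; "grip_width": finger opening in m.
Only numpy, scipy, OpenCV 4.12 (cv2) and the standard library are available. Lean on these libraries where they do the work, as an engineer would, in place of code of your own. Each camera call takes 0.05 s, during which the arm holds its last target. There are 200 camera calls.

## Working session

There is one attempt and no reset: what is moved stays moved. The work goes in short steps, Python scripts to look and compute and a tool call to move; the robot and the scene stay as the last step left them, time stands still between calls to the robot, and variables do not carry over. Pictures are saved under pics/ and viewed, about 8 in all and at most 12, crops included, and the job is handed in when it is done.

Besides the shell and the picture viewer there is one more tool, called as name(argument=value, ...), one argument or row to a line, values as JSON. jog_arm: Moves the arm, as the interface text tells. Its arguments: {"type":"object","properties":{"increments":{"type":"array","items":{"type":"array"}},"grip":{"type":"number"},"squeeze":{"type":"number"}},"required":["increments"]}

```bash
mkdir -p pics; cat > h.py <<'E'
import numpy as np, cv2
from station import ctrl
from scipy.spatial.transform import Rotation as Ro
def snap(n, f):
    s=ctrl.state(); d=ctrl.snapshot(n)
    cv2.imwrite('pics/'+f, d['pixels'][:,:,::-1])
    np.save('pics/'+f[:-4]+'.npy', {'d':d,'s':s}, allow_pickle=True)
    return d
def load(f):
    return np.load('pics/'+f+'.npy',allow_pickle=True).item()
def ray(o,u,v):
    d=o['d']; f=d['pixels'].shape[0]/2/np.tan(np.radians(d['vertical_fov'])/2)
    r=np.array([(u-d['cx'])/f,(v-d['cy'])/f,1.])
    if 'R' in d and d.get('R') is not None:
        R=np.array(d['R']);t=np.array(d['t']); return -R.T@t, R.T@r
    T=np.array(d['tool_from_camera']); w,x,y,z=o['s']['orientation']; Q=Ro.from_quat([x,y,z,w]).as_matrix()
    return Q@T[:3,3]+np.array(o['s']['tool_pos']), Q@T[:3,:3]@r
def hit(o,u,v,z):
    c,r=ray(o,u,v); return c+r*(z-c[2])/r[2]
E
python3 - <<'E'
from h import *
for n in ('scene','top','wrist'):
    d=snap(n,n+'0.png'); print(n,d['vertical_fov'],{k:d[k] for k in d if k!='pixels'})
print(ctrl.state())
E
```

```text
scene 57.58428649894056 {'vertical_fov': 57.58428649894056, 'cx': 278.4053634019377, 'cy': 204.28014302265814, 'R': array([[ 0.88206252,  0.47103581,  0.00953807],
       [ 0.32271706, -0.58932318, -0.74064289],
       [-0.34324832,  0.65637144, -0.67183118]]), 't': array([-0.52069524, -0.13674761,  1.22629477])}
top 43.14962833538226 {'vertical_fov': 43.14962833538226, 'cx': 279.3925335112265, 'cy': 207.7485414071565, 'R': array([[ 0.00579577, -0.99997047, -0.00504645],
       [-0.98143344, -0.00472067, -0.19174495],
       [ 0.19171546,  0.00606406, -0.98143182]]), 't': array([0.01398289, 0.59473048, 1.6470392 ])}
wrist 60.07071588127045 {'vertical_fov': 60.07071588127045, 'cx': 283.16206530245915, 'cy': 208.81380756260825, 'tool_from_camera': array([[ 9.99999990e-01,  9.41712218e-06, -1.38439035e-04,
         6.41400423e-04],
       [ 1.35990861e-04, -2.64800628e-01,  9.64303173e-01,
        -1.62346981e-01],
       [-2.75777825e-05, -9.64303182e-01, -2.64800627e-01,
         7.31279271e-02],
       [ 0.00000000e+00,  0.00000000e+00,  0.00000000e+00,
         1.00000000e+00]])}
{'t': 0.15, 'joints': array([-1.18092207,  0.46924542, -0.04858112,  1.53338845,  0.02406694,
        1.14102379, -0.08228255]), 'dq': array([-0.00112786, -0.00308365,  0.00015876, -0.00369562, -0.00070334,
       -0.00149759,  0.00370728]), 'effort': array([ 2.32059238e-04, -5.08429277e+01, -8.10461864e-02, -2.36417985e+01,
       -6.14277762e-02,  3.57076339e-02,  1.11647394e-04]), 'tool_pos': array([0.27428165, 0.61626673, 0.22176087]), 'orientation': array([-0.59271419,  0.59329816,  0.38471894, -0.38558853]), 'contact_force': array([ 0.24158414, -0.68738322,  0.68261798]), 'moment': array([ 0.02264212, -0.02913513, -0.01852795]), 'grip_width': 0.08682768150003077}
```

View pics/top0.png

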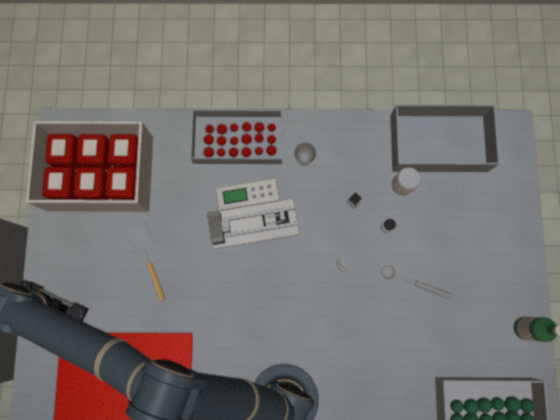

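View pics/scene0.png

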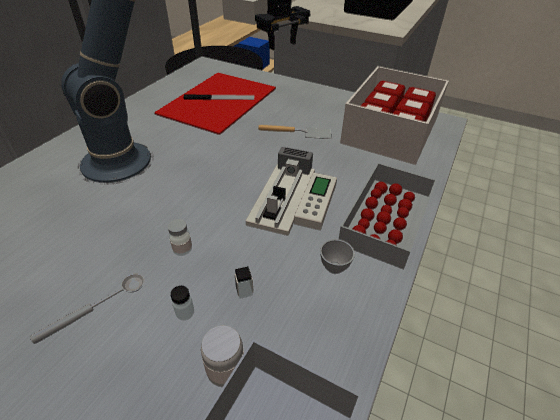

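The top view shows the cell's square black cap at (355,199), the flask at (389,225) and the shaker at (342,264). The tester is around (253,222), with its housing at the left end (215,226) and the fin near (281,216). The scene view agrees, with the cell at (243,278).

```bash
python3 - <<'E'
from h import *
t=load('top0'); s=load('scene0')
im=t['d']['pixels']; g=cv2.cvtColor(im,cv2.COLOR_RGB2GRAY)
m=(g[185:215,340:370]<45).astype(np.uint8)
c=max(cv2.findContours(m,0,1)[0],key=cv2.contourArea); r=cv2.minAreaRect(c); print(r, hit(t,r[0][0]+340,r[0][1]+185,.07))
print('cell scene',hit(s,243,271,.07))
a=cv2.resize(im[170:255,195:310,::-1],None,fx=6,fy=6,interpolation=cv2.INTER_CUBIC)
cv2.imwrite('pics/c1.png',a)
for p in [(298,204),(300,235),(215,247),(207,215)]: print(hit(t,*p,.02))
for p in [(281,216)]: print('fin',hit(t,*p,.081))
for n,p in dict(flask=(389,225),shaker=(342,264)).items(): print(n,hit(t,*p,.075))
E
```

```text
((14.500001907348633, 13.499998092651367), (5.656853675842285, 7.0710673332214355), 45.0) [ 0.62347957 -0.22269133  0.07      ]
cell scene [ 0.62212082 -0.22224725  0.07      ]
[ 0.61483411 -0.04369601  0.02      ]
[ 0.51211033 -0.05009745  0.02      ]
[0.47152604 0.22506783 0.02      ]
[0.57664985 0.25434633 0.02      ]
fin [0.5635723  0.01176896 0.081     ]
flask [ 0.53748816 -0.3288789   0.075     ]
shaker [ 0.41393206 -0.178716    0.075     ]
```

View pics/c1.png

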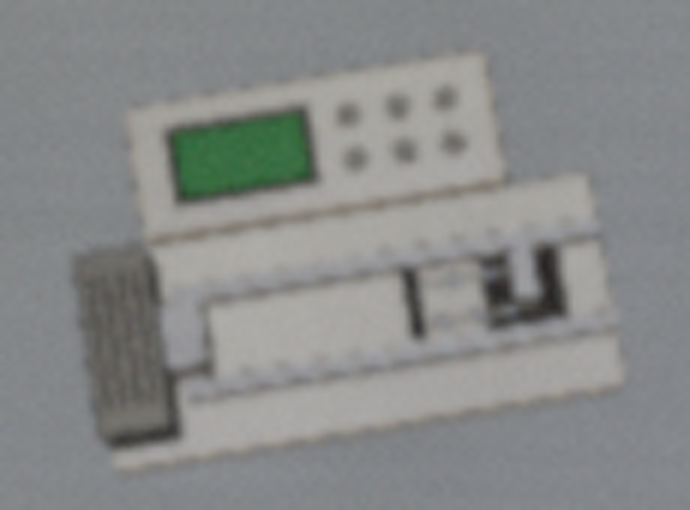

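The crop shows the lane running from the housing at the left (130,345) to the slide. The slide's jaw is at (415,300), the fin at (522,275), and the tester's +x axis is at about 99° yaw. I'll move over the tester and look with the wrist camera on the way to the cell.

jog_arm(
  increments=[
    [[27,-52,3],[0,0,-0.115]],
    [[27,-52,3],[0,0,-0.115]],
    [[27,-52,3],[0,0,-0.115]],
    [[27,-52,3],[0,0,-0.115]],
    [[27,-52,3],[0,0,-0.115]],
    [[27,-52,3],[0,0,-0.115]],
    [[27,-52,3],[0,0,-0.115]],
    [[27,-52,3],[0,0,-0.115]],
  ],
)

```text
t: 1.15
tool_pos: [0.4909, 0.1989, 0.2467]
orientation: [0.703, -0.702, -0.081, 0.081]
contact_force: [0.5, 0.8, 1.0]
grip_width: 0.087
```

jog_arm(
  increments=[
    [[27,-52,3],[0,0,-0.115]],
    [[27,-52,3],[0,0,-0.115]],
    [[0,0,0],[0,0,0]],
    [[0,0,0],[0,0,0]],
  ],
)

```text
t: 1.65
tool_pos: [0.544, 0.0973, 0.2522]
orientation: [0.707, -0.707, -0.001, 0.001]
contact_force: [-0.3, 0.6, -0.7]
grip_width: 0.0866
```

```bash
python3 - <<'E'
from h import *
print(ctrl.state()); snap('wrist','w1.png')
E
```

```text
{'t': 1.65, 'joints': array([-0.57856373,  0.2484035 ,  0.39705439,  1.80844909, -0.10724891,
        1.10648584, -0.14164779]), 'dq': array([-0.02293677, -0.00197498, -0.02492051,  0.0024405 ,  0.00167099,
        0.00020927,  0.00122537]), 'effort': array([ 1.38531368e+00, -3.57590461e+01,  3.72839637e+00, -2.32693630e+01,
        4.69366775e-02,  1.08950064e-02, -1.23130638e-03]), 'tool_pos': array([0.54404617, 0.09725255, 0.25219515]), 'orientation': array([ 7.07274112e-01, -7.06938062e-01, -5.98606108e-04,  1.24407231e-03]), 'contact_force': array([-0.25508266,  0.55737055, -0.72864822]), 'moment': array([-0.05427565,  0.05325243,  0.0222691 ]), 'grip_width': 0.08664204658786735}
```

View pics/w1.png

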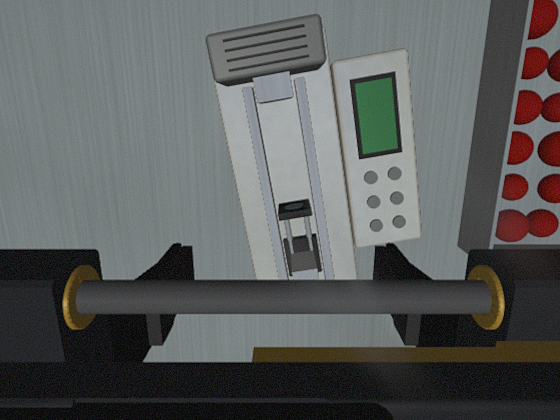

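jog_arm(
  increments=[
    [[7,-45,-2],[0,0,0]],
    [[7,-45,-2],[0,0,0]],
    [[7,-45,-2],[0,0,0]],
    [[7,-45,-2],[0,0,0]],
    [[7,-45,-2],[0,0,0]],
    [[7,-45,-2],[0,0,0]],
    [[7,-45,-2],[0,0,0]],
    [[0,0,0],[0,0,0]],
  ],
)

```text
t: 2.7
tool_pos: [0.5929, -0.2209, 0.2381]
orientation: [-0.707, 0.708, -0.001, 0.0]
contact_force: [-0.6, 0.6, -0.4]
grip_width: 0.087
```

jog_arm(
  increments=[
    [[0,0,0],[0,0,0]],
    [[0,0,0],[0,0,0]],
  ],
)

```text
t: 2.95
tool_pos: [0.594, -0.2155, 0.2384]
orientation: [0.708, -0.707, -0.002, 0.002]
contact_force: [-0.4, -0.2, -0.4]
grip_width: 0.0864
```

```bash
python3 - <<'E'
from h import *
s=ctrl.state(); print(s['t'],s['tool_pos'],s['orientation'],s['joints']); snap('wrist','w2.png')
E
```

```text
2.95 [ 0.59398763 -0.21553786  0.23841112] [ 0.70762484 -0.70658212 -0.00208918  0.00210666] [-0.08984255  0.41233395  0.51272416  1.64747015 -0.2195934   1.13985209
  0.48534929]
```

View pics/w2.png

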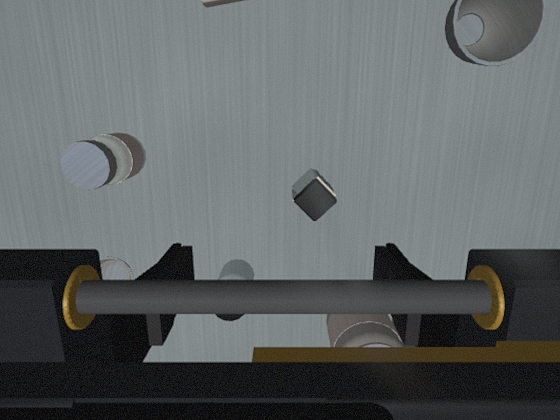

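w1 shows the housing front's foot from (219,85) to (328,66), the tube at (272,88), the jaw at (294,208) and the fin at (302,258). In w2 the cell's cap is at (315,198), rotated about 45°, with its faces partly visible at (306,182).

```bash
python3 - <<'E'
from h import *
o=load('w1'); im=o['d']['pixels']; g=cv2.cvtColor(im,cv2.COLOR_RGB2GRAY).astype(float); sat=im.max(2).astype(float)-im.min(2)
L=[];Rr=[]
for v in range(100,235,5):
    row=cv2.GaussianBlur(g[v:v+1],(5,1),0)[0]; d=np.diff(row)
    L.append(hit(o,200+np.argmax(d[200:265])+.5+.0,v,.02)); Rr.append(hit(o,395+np.argmin(d[395:440])+.5,v,.034))
for n,P in (('L',L),('R',Rr)):
    P=np.array(P)[:,:2]; k=cv2.fitLine(P.astype(np.float32),cv2.DIST_HUBER,0,.001,.001).ravel(); k=k*np.sign(k[1]) if 0 else k
    if k[1]<0: k[:2]*=-1
    res=np.abs((P-k[2:])@[-k[1],k[0]]); print(n,k,'yaw',np.degrees(np.arctan2(k[1],k[0])),res.max(),np.median(res))
print('housing foot',hit(o,219,86,.02),hit(o,328,67,.02))
print('fin, jaw',hit(o,302,245,.081),hit(o,294,210,.065))
a=cv2.resize(im[40:285,190:430,::-1],None,fx=2.4,fy=2.4,interpolation=cv2.INTER_CUBIC)
o2=load('w2');b=cv2.resize(o2['d']['pixels'][160:230,285:345,::-1],None,fx=4,fy=8.4 and 4,interpolation=cv2.INTER_CUBIC)
c=np.zeros((588,576+240,3),np.uint8);c[:,:576]=a;c[:280,576:]=b
cv2.imwrite('pics/c2.png',cv2.resize(c,(800,576)))
g2=cv2.cvtColor(o2['d']['pixels'],cv2.COLOR_RGB2GRAY)[160:230,285:345]
ct=max(cv2.findContours((g2<62).astype(np.uint8),0,1)[0],key=cv2.contourArea); ap=cv2.approxPolyDP(ct,4,True)[:,0]+[285,160]
print(ap,[hit(o2,*p,.07)[:2].round(4) for p in ap], cv2.minAreaRect(ct))
E
```

```text
L [0.18954521 0.981872   0.5039723  0.10729538] yaw 79.07375 0.020226657630006938 0.0077302827708355904
R [-0.22370441  0.97465706  0.6804395   0.11168303] yaw 102.9267 0.024621566169314168 0.0022966835515985723
housing foot [0.47698147 0.19334832 0.02      ] [0.58870506 0.21197545 0.02      ]
fin, jaw [0.56201241 0.0422807  0.081     ] [0.55430314 0.07337703 0.065     ]
[[316 179]
 [294 198]
 [313 220]
 [324 212]
 [317 212]
 [319 202]
 [314 204]
 [314 196]
 [308 194]
 [314 181]
 [335 201]
 [331 205]
 [335 202]] [array([ 0.6238, -0.2042]), array([ 0.6037, -0.2223]), array([ 0.6221, -0.2438]), array([ 0.6323, -0.2358]), array([ 0.6257, -0.2358]), array([ 0.6273, -0.2261]), array([ 0.6226, -0.228 ]), array([ 0.6224, -0.2203]), array([ 0.6167, -0.2184]), array([ 0.622 , -0.2061]), array([ 0.6422, -0.225 ]), array([ 0.6386, -0.2289]), array([ 0.6423, -0.226 ])] ((29.500001907348633, 39.5), (32.526912689208984, 31.11269760131836), 45.0)
```

View pics/c2.png

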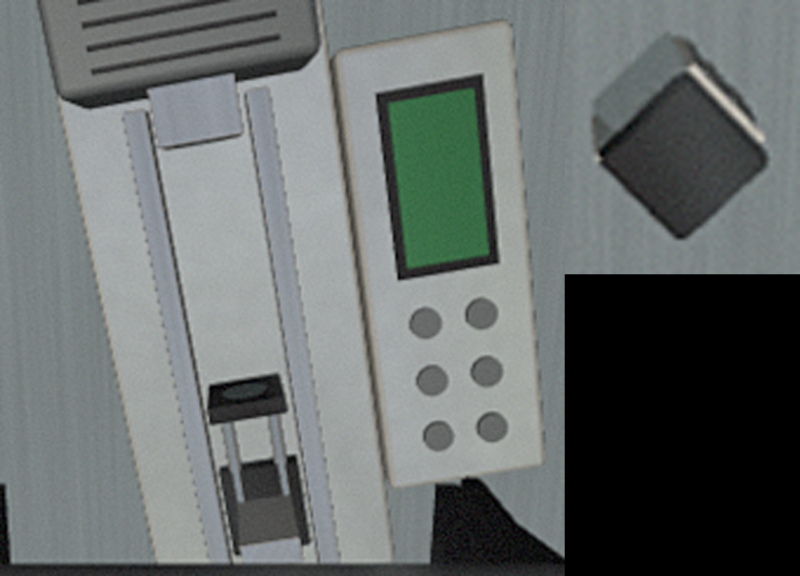

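The crop shows the white ribbed side on the cell's upper-right face (+x+y) and the clear face on the upper left. So the jaws have to open along about 42° yaw, around (0.623,-0.2235). I'll refine the tester lines while going for the cell.

```bash
python3 - <<'E'
from h import *
o=load('w1'); g=cv2.GaussianBlur(cv2.cvtColor(o['d']['pixels'],cv2.COLOR_RGB2GRAY).astype(np.float32),(3,3),0)
K=2.353
lines=dict(baseL=((66,112),(157,560),.02),wallLi=((148,113),(228,560),.04),wallRi=((249,97),(318,560),.04),wallLo=((124,113),(208,560),.04),wallRo=((270,90),(338,560),.04),conR=((512,30),(543,460),.034),conL=((335,60),(390,485),.034))
for n,(a,b,z) in lines.items():
    a=np.array(a)/K+[190,40];b=np.array(b)/K+[190,40]; P=[]
    for v in np.arange(int(a[1])+5,int(b[1])-4,4):
        u=a[0]+(b[0]-a[0])*(v-a[1])/(b[1]-a[1]); us=np.arange(int(u)-4,int(u)+5)
        d=np.abs(g[v,us+1]-g[v,us-1]); P.append(hit(o,us[d.argmax()],v,z)[:2])
    P=np.array(P,np.float32);k=cv2.fitLine(P,cv2.DIST_HUBER,0,.001,.001).ravel()
    k[:2]*=np.sign(k[1]); nn=np.array([-k[1],k[0]]); yaw=np.degrees(np.arctan2(k[1],k[0]))
    x_at=k[2]+k[0]/k[1]*(.11-k[3]); print(n,yaw.round(2),'x at y=.11',x_at.round(4),'res',np.median(abs((P-k[2:])@nn)).round(4))
E
```

```text
baseL 100.11 x at y=.11 0.4883 res 0.0003
wallLi 100.63 x at y=.11 0.5281 res 0.0005
wallRi 99.43 x at y=.11 0.5674 res 0.0004
wallLo 100.01 x at y=.11 0.5157 res 0.0002
wallRo 100.31 x at y=.11 0.58 res 0.0003
conR 99.75 x at y=.11 0.6825 res 0.0003
conL 100.02 x at y=.11 0.6057 res 0.0003
```

jog_arm(
  increments=[
    [[7,-2,-18],[0,0,0.123]],
    [[7,-2,-18],[0,0,0.123]],
    [[7,-2,-18],[0,0,0.123]],
    [[8,-2,-18],[0,0,0.123]],
    [[0,0,-18],[0,0,0.123]],
    [[0,0,-18],[0,0,0.121]],
    [[0,0,0],[0,0,0]],
    [[0,0,0],[0,0,0]],
  ],
)

```text
t: 4.0
tool_pos: [0.6231, -0.2259, 0.1315]
orientation: [-0.659, 0.66, 0.255, -0.254]
contact_force: [0.1, 0.8, 0.7]
grip_width: 0.0872
```

jog_arm(
  increments=[
    [[0,2,-30],[0,0,0]],
    [[0,0,-30],[0,0,0]],
    [[0,0,-25],[0,0,0]],
    [[0,0,-16],[0,0,0]],
    [[0,0,0],[0,0,0]],
    [[0,0,0],[0,0,0]],
  ],
)

```text
t: 4.75
tool_pos: [0.6234, -0.2246, 0.0308]
orientation: [-0.659, 0.66, 0.256, -0.254]
contact_force: [0.2, -0.0, 0.5]
grip_width: 0.0873
```

jog_arm(
  increments=[
    [[0,0,0],[0,0,0]],
    [[0,0,0],[0,0,0]],
    [[0,0,0],[0,0,0]],
    [[0,0,0],[0,0,0]],
    [[0,0,0],[0,0,0]],
    [[0,0,0],[0,0,0]],
    [[0,0,0],[0,0,0]],
    [[0,0,0],[0,0,0]],
  ],
  grip=20,
  squeeze=12,
)

```text
t: 5.75
tool_pos: [0.6225, -0.2243, 0.0296]
orientation: [0.66, -0.659, -0.255, 0.255]
contact_force: [0.6, 0.1, -0.3]
grip_width: 0.0341
```

Grasp confirmed: 34 mm is the width over the ribbed faces. Next I'll lift and carry it to the lane.

jog_arm(
  increments=[
    [[0,0,30],[0,0,0]],
    [[0,0,45],[0,0,0]],
    [[0,0,45],[0,0,0]],
    [[-7,30,0],[0,0,-0.07]],
    [[-7,32,0],[0,0,-0.07]],
    [[-9,42,0],[0,0,-0.07]],
    [[-9,42,0],[0,0,-0.07]],
    [[-9,42,0],[0,0,-0.07]],
  ],
  squeeze=15,
)

```text
t: 6.75
tool_pos: [0.5808, -0.0349, 0.1493]
orientation: [0.694, -0.694, -0.135, 0.136]
contact_force: [-0.1, 0.4, -1.2]
grip_width: 0.0345
```

jog_arm(
  increments=[
    [[-9,42,0],[0,0,-0.07]],
    [[-9,42,0],[0,0,-0.07]],
    [[-9,39,0],[0,0,-0.07]],
    [[-8,34,0],[0,0,0]],
    [[0,0,0],[0,0,0]],
    [[0,0,0],[0,0,0]],
    [[0,0,0],[0,0,0]],
    [[0,0,0],[0,0,0]],
  ],
)

```text
t: 7.75
tool_pos: [0.5467, 0.1195, 0.1496]
orientation: [-0.704, 0.704, 0.062, -0.062]
contact_force: [-0.3, -0.2, -2.2]
grip_width: 0.0345
```

```bash
python3 - <<'E'
from h import *
s=ctrl.state(); print(s['t'],s['tool_pos'],s['orientation'],s['joints'],s['contact_force'],s['grip_width'])
w,x,y,z=s['orientation'];Q=Ro.from_quat([x,y,z,w]).as_matrix();print(Q, np.degrees(np.arctan2(Q[1,0],Q[0,0])))
o=load('w1')
K=2.353
for n,z,pts in (('tube',.066,[(158,148),(242,135)]),('jawtop front',.065,[(208,385),(283,375)]),('house',.02,[(66,110),(322,62)])):
    print(n,[hit(o,p[0]/K+190,p[1]/K+40,z)[:2].round(4) for p in pts])
snap('wrist','w3.png')
E
```

```text
7.75 [0.54667864 0.11951039 0.14958616] [-0.70427868  0.70446215  0.062189   -0.06210592] [-0.59791358  0.3719304   0.39106345  1.90772574 -0.17807363  0.89545928
  0.05685956] [-0.25840735 -0.1756095  -2.19746596] 0.03446779635718578
[[ 9.84550766e-01  1.39837866e-04 -1.75099316e-01]
 [ 1.75099346e-01 -2.48131959e-04  9.84550739e-01]
 [ 9.42297382e-05 -9.99999959e-01 -2.68784029e-04]] 10.084439540817488
tube [array([0.5192, 0.176 ]), array([0.5521, 0.1809])]
jawtop front [array([0.5387, 0.0799]), array([0.5703, 0.0844])]
house [array([0.476 , 0.1926]), array([0.5875, 0.2126])]
```

View pics/w3.png

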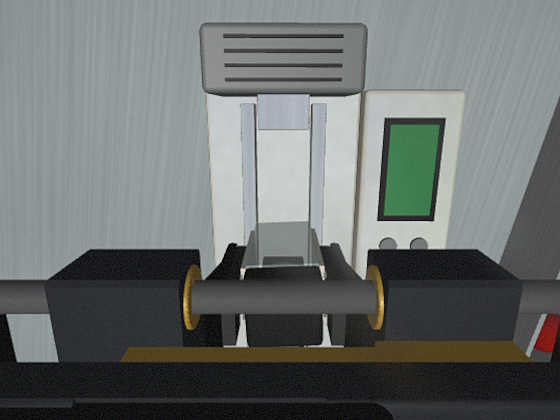

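w3 shows the lane's inner walls at columns 257 and 310 and the cell centred at about column 284, so it is aligned and square. Lowering now.

jog_arm(
  increments=[
    [[-0.5,0,-25],[0,0,0]],
    [[0,0,-25],[0,0,0]],
    [[0,0,-20],[0,0,0]],
    [[0,0,-14],[0,0,0]],
    [[0,0,-8],[0,0,0]],
    [[0,0,-4],[0,0,0]],
    [[0,0,0],[0,0,0]],
    [[0,0,0],[0,0,0]],
  ],
)

```text
t: 8.8
tool_pos: [0.5464, 0.1208, 0.0541]
orientation: [0.704, -0.704, -0.063, 0.062]
contact_force: [-0.1, -0.6, -1.5]
grip_width: 0.0345
```

jog_arm(
  increments=[
    [[0,0,-1.5],[0,0,0]],
    [[0,0,-1.5],[0,0,0]],
    [[0,0,0],[0,0,0]],
    [[0,0,0],[0,0,0]],
  ],
)

```text
t: 9.3
tool_pos: [0.5459, 0.1207, 0.0506]
orientation: [0.704, -0.704, -0.063, 0.063]
contact_force: [0.6, 0.6, -1.7]
grip_width: 0.0345
```

jog_arm(
  increments=[
    [[0,0,-0.5],[0,0,0]],
    [[0,0,-0.5],[0,0,0]],
    [[0,0,-0.3],[0,0,0]],
    [[0,0,0],[0,0,0]],
  ],
)

```text
t: 9.8
tool_pos: [0.546, 0.1207, 0.0495]
orientation: [0.704, -0.704, -0.063, 0.063]
contact_force: [-1.5, 0.1, 2.8]
grip_width: 0.0343
```

Contact with the lane floor. Releasing.

jog_arm(
  increments=[
    [[0,0,0],[0,0,0]],
    [[0,0,0],[0,0,0]],
    [[0,0,0],[0,0,0]],
    [[0,0,0],[0,0,0]],
    [[0,0,0],[0,0,0]],
    [[0,0,0],[0,0,0]],
  ],
  grip=75,
)

```text
t: 10.55
tool_pos: [0.546, 0.1207, 0.0493]
orientation: [0.704, -0.704, -0.063, 0.063]
contact_force: [0.3, -0.5, -0.6]
grip_width: 0.0652
```

jog_arm(
  increments=[
    [[0,0,20],[0,0,0]],
    [[0,0,40],[0,0,0]],
    [[0,0,40],[0,0,0]],
    [[4,-24,20],[0,0,0]],
    [[4,-24,0],[0,0,0]],
    [[0,0,0],[0,0,0]],
    [[0,0,0],[0,0,0]],
  ],
)

```text
t: 11.42
tool_pos: [0.5535, 0.0737, 0.1689]
orientation: [0.705, -0.704, -0.063, 0.063]
contact_force: [-1.2, -0.2, -0.2]
grip_width: 0.0651
```

```bash
python3 - <<'E'
from h import *
s=ctrl.state(); print(s['t'],s['tool_pos'],s['orientation'],s['contact_force'],s['grip_width'])
d=snap('wrist','w4.png')
E
```

```text
11.425 [0.55354149 0.07373396 0.16887181] [ 0.7045218  -0.70404399 -0.0628424   0.06341866] [-1.15300258 -0.20276437 -0.23731649] 0.06512003671674828
```

View pics/w4.png

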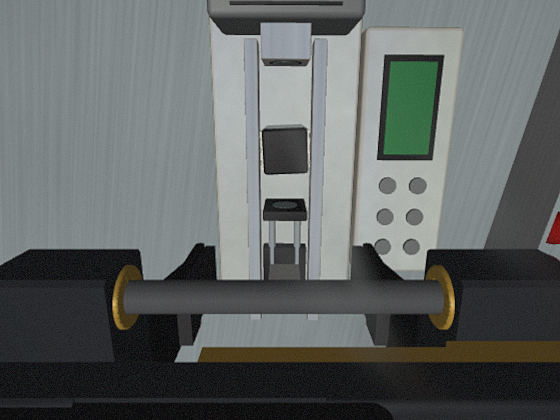

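w4 shows the cell standing square in the lane with its cap at (285,150) between the walls at columns 258 and 313. The jaw is at (285,208) and the tube at (286,45). I'll shut the fingers and come down behind the fin.

jog_arm(
  increments=[
    [[5,-26,0],[0,0,0]],
    [[6,-28,0],[0,0,0]],
    [[6,-30,0],[0,0,0]],
    [[0,0,-20],[0,0,0]],
    [[0,0,-20],[0,0,0]],
    [[0,0,0],[0,0,0]],
    [[0,0,0],[0,0,0]],
    [[0,0,0],[0,0,0]],
  ],
  grip=0,
  squeeze=10,
)

```text
t: 12.48
tool_pos: [0.5716, -0.0109, 0.1301]
orientation: [0.704, -0.704, -0.064, 0.062]
contact_force: [-0.3, -0.8, -0.5]
grip_width: 0.0014
```

jog_arm(
  increments=[
    [[0,0,-20],[0,0,0]],
    [[0,0,-20],[0,0,0]],
    [[0,0,-15],[0,0,0]],
    [[0,0,-10],[0,0,0]],
    [[0,0,0],[0,0,0]],
    [[0,0,0],[0,0,0]],
  ],
)

```text
t: 13.22
tool_pos: [0.5715, -0.0114, 0.0648]
orientation: [-0.704, 0.704, 0.063, -0.062]
contact_force: [-0.4, -0.7, -0.4]
grip_width: 0.0002
```

jog_arm(
  increments=[
    [[-0.7,3.9,0],[0,0,0]],
    [[-0.7,3.9,0],[0,0,0]],
    [[-0.7,3.9,0],[0,0,0]],
    [[-0.7,3.9,0],[0,0,0]],
    [[-0.7,3.9,0],[0,0,0]],
    [[0,0,0],[0,0,0]],
  ],
)

```text
t: 13.98
tool_pos: [0.5677, 0.0091, 0.0644]
orientation: [0.705, -0.704, -0.063, 0.063]
contact_force: [2.0, -2.7, 2.7]
grip_width: 0.0006
```

jog_arm(
  increments=[
    [[-0.7,3.9,0],[0,0,0]],
    [[-0.7,3.9,0],[0,0,0]],
    [[-0.7,3.9,0],[0,0,0]],
    [[-0.7,3.9,0],[0,0,0]],
    [[-0.7,3.9,0],[0,0,0]],
  ],
)

```text
t: 14.6
tool_pos: [0.5643, 0.0277, 0.0644]
orientation: [-0.704, 0.704, 0.063, -0.062]
contact_force: [3.1, -4.0, 2.0]
grip_width: 0.0006
```

jog_arm(
  increments=[
    [[-0.6,3,0],[0,0,0]],
    [[-0.6,3,0],[0,0,0]],
    [[-0.6,3,0],[0,0,0]],
    [[-0.6,3,0],[0,0,0]],
    [[-0.6,3,0],[0,0,0]],
    [[-0.6,3,0],[0,0,0]],
    [[-0.6,3,0],[0,0,0]],
  ],
)

```text
t: 15.48
tool_pos: [0.5606, 0.0487, 0.0644]
orientation: [-0.704, 0.704, 0.064, -0.062]
contact_force: [4.5, -4.2, 0.9]
grip_width: 0.0007
```

jog_arm(
  increments=[
    [[-0.35,2,0],[0,0,0]],
    [[-0.35,2,0],[0,0,0]],
    [[-0.35,2,0],[0,0,0]],
    [[0,0,0],[0,0,0]],
  ],
)

```text
t: 15.98
tool_pos: [0.5592, 0.0551, 0.0643]
orientation: [0.704, -0.704, -0.063, 0.063]
contact_force: [3.0, -3.7, 1.1]
grip_width: 0.0002
```

```bash
python3 - <<'E'
from h import *
s=ctrl.state(); print(s['t'],s['tool_pos'],s['contact_force'],s['moment'])
snap('wrist','w5.png')
E
```

```text
15.975 [0.55920174 0.05510777 0.06431118] [ 2.95204443 -3.67469586  1.14617905] [-0.90615337 -0.74568189 -0.0732899 ]
```

View pics/w5.png

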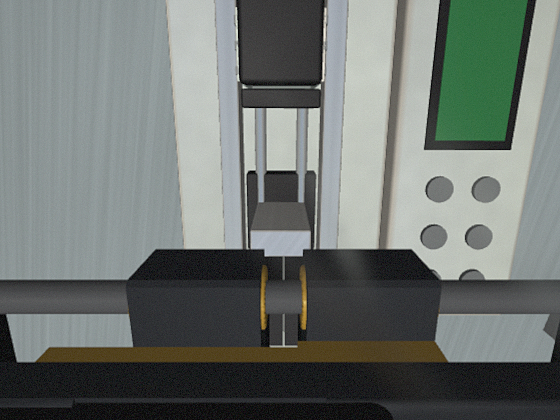

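w5 shows the jaw at (281,98) flat against the cell's back face (cap's lower edge at row 85), squarely. I'll go on in finer steps until it meets the tube.

jog_arm(
  increments=[
    [[-0.2,1.3,0],[0,0,0]],
    [[-0.2,1.3,0],[0,0,0]],
    [[-0.2,1.3,0],[0,0,0]],
    [[-0.2,1.3,0],[0,0,0]],
    [[-0.1,0.7,0],[0,0,0]],
    [[0,0,0],[0,0,0]],
  ],
)

```text
t: 16.77
tool_pos: [0.5581, 0.0608, 0.0643]
orientation: [-0.704, 0.704, 0.063, -0.063]
contact_force: [3.4, -4.2, 1.3]
grip_width: 0.0005
```

jog_arm(
  increments=[
    [[-0.1,0.7,0],[0,0,0]],
    [[-0.1,0.7,0],[0,0,0]],
    [[-0.1,0.7,0],[0,0,0]],
    [[0,0,0],[0,0,0]],
  ],
)

```text
t: 17.27
tool_pos: [0.5577, 0.0628, 0.0643]
orientation: [-0.704, 0.704, 0.063, -0.063]
contact_force: [2.4, -4.4, 2.0]
grip_width: 0.0007
```

jog_arm(
  increments=[
    [[-0.1,0.7,0],[0,0,0]],
    [[-0.1,0.7,0],[0,0,0]],
    [[-0.1,0.6,0],[0,0,0]],
  ],
)

```text
t: 17.65
tool_pos: [0.5574, 0.0647, 0.0643]
orientation: [-0.704, 0.704, 0.063, -0.063]
contact_force: [2.6, -5.0, 1.9]
grip_width: 0.0008
```

jog_arm(
  increments=[
    [[-0.1,0.7,0],[0,0,0]],
    [[-0.1,0.7,0],[0,0,0]],
    [[-0.1,0.6,0],[0,0,0]],
  ],
)

```text
t: 18.02
tool_pos: [0.557, 0.0666, 0.0643]
orientation: [-0.704, 0.704, 0.063, -0.063]
contact_force: [3.2, -4.5, 1.5]
grip_width: 0.0009
```

jog_arm(
  increments=[
    [[-0.1,0.6,0],[0,0,0]],
    [[-0.1,0.6,0],[0,0,0]],
    [[-0.1,0.6,0],[0,0,0]],
  ],
)

```text
t: 18.4
tool_pos: [0.5567, 0.0684, 0.0643]
orientation: [-0.704, 0.704, 0.063, -0.063]
contact_force: [3.0, -3.4, 2.7]
grip_width: 0.0008
```

jog_arm(
  increments=[
    [[-0.1,0.6,0],[0,0,0]],
    [[-0.1,0.6,0],[0,0,0]],
    [[-0.1,0.6,0],[0,0,0]],
  ],
)

```text
t: 18.77
tool_pos: [0.5566, 0.0692, 0.0643]
orientation: [-0.704, 0.705, 0.063, -0.062]
contact_force: [3.4, -6.7, 1.9]
grip_width: 0.0007
```

jog_arm(
  increments=[
    [[-0.1,0.5,0],[0,0,0]],
    [[0,0,0],[0,0,0]],
  ],
)

```text
t: 19.02
tool_pos: [0.5565, 0.0693, 0.0643]
orientation: [-0.704, 0.705, 0.063, -0.062]
contact_force: [4.1, -7.4, 1.4]
grip_width: 0.0005
```

jog_arm(
  increments=[
    [[-0.1,0.5,0],[0,0,0]],
    [[-0.1,0.5,0],[0,0,0]],
    [[-0.1,0.5,0],[0,0,0]],
    [[0,0,0],[0,0,0]],
  ],
)

```text
t: 19.52
tool_pos: [0.5565, 0.0696, 0.0643]
orientation: [-0.703, 0.706, 0.063, -0.062]
contact_force: [4.4, -8.7, 0.7]
grip_width: 0.0002
```

jog_arm(
  increments=[
    [[-0.2,1,0],[0,0,0]],
    [[-0.2,1,0],[0,0,0]],
    [[-0.2,1,0],[0,0,0]],
    [[-0.2,1,0],[0,0,0]],
    [[0,0,0],[0,0,0]],
  ],
)

```text
t: 20.15
tool_pos: [0.5563, 0.0705, 0.0644]
orientation: [-0.702, 0.707, 0.062, -0.061]
contact_force: [5.0, -15.3, 0.6]
grip_width: 0.0006
```

jog_arm(
  increments=[
    [[-0.2,1,0],[0,0,0]],
    [[-0.2,1,0],[0,0,0]],
    [[0,0,0],[0,0,0]],
  ],
)

```text
t: 20.52
tool_pos: [0.5562, 0.0709, 0.0644]
orientation: [-0.701, 0.707, 0.062, -0.06]
contact_force: [6.4, -16.5, 0.3]
grip_width: 0.0005
```

Lane-wise push is about 17.5 N, so roughly 13 N on the glass. A touch more, then hold for a second.

jog_arm(
  increments=[
    [[-0.2,1,0],[0,0,0]],
    [[0,0,0],[0,0,0]],
    [[0,0,0],[0,0,0]],
    [[0,0,0],[0,0,0]],
    [[0,0,0],[0,0,0]],
    [[0,0,0],[0,0,0]],
    [[0,0,0],[0,0,0]],
    [[0,0,0],[0,0,0]],
  ],
)

```text
t: 21.52
tool_pos: [0.5562, 0.0712, 0.0644]
orientation: [-0.701, 0.708, 0.062, -0.06]
contact_force: [7.0, -18.4, 0.0]
grip_width: 0.0006
```

jog_arm(
  increments=[
    [[0,0,0],[0,0,0]],
    [[0,0,0],[0,0,0]],
    [[0,0,0],[0,0,0]],
  ],
)

```text
t: 21.9
tool_pos: [0.5561, 0.0712, 0.0644]
orientation: [-0.701, 0.708, 0.062, -0.06]
contact_force: [6.3, -18.6, 1.0]
grip_width: 0.0003
```

Held at about 19.4 N on the fin, so about 15 N on the glass, for over a second. Backing off along the lane, then up.

jog_arm(
  increments=[
    [[0.5,-3,0],[0,0,0]],
    [[0.5,-3,0],[0,0,0]],
    [[0.7,-4,0],[0,0,0]],
    [[0.7,-4,0],[0,0,0]],
    [[1.5,-8,0],[0,0,0]],
    [[2,-12,0],[0,0,0]],
    [[0,0,0],[0,0,0]],
    [[0,0,0],[0,0,0]],
  ],
)

```text
t: 22.9
tool_pos: [0.5603, 0.0454, 0.0642]
orientation: [0.704, -0.704, -0.063, 0.063]
contact_force: [0.3, 0.5, 0.8]
grip_width: 0.0005
```

jog_arm(
  increments=[
    [[0,0,25],[0,0,0]],
    [[0,0,40],[0,0,0]],
    [[0,0,40],[0,0,0]],
    [[0,20,0],[0,0,0]],
    [[0,20,0],[0,0,0]],
    [[0,0,0],[0,0,0]],
    [[0,0,0],[0,0,0]],
    [[0,0,0],[0,0,0]],
  ],
)

```text
t: 23.9
tool_pos: [0.5601, 0.0844, 0.1687]
orientation: [-0.704, 0.705, 0.062, -0.063]
contact_force: [-0.1, -1.0, -0.1]
grip_width: 0.0008
```

```bash
python3 - <<'E'
from h import *
s=ctrl.state(); print(s['t'],s['tool_pos'],s['contact_force'])
d=snap('wrist','w6.png')
E
```

```text
23.9 [0.56014323 0.08436048 0.16868014] [-0.0897136  -0.96492946 -0.05575873]
```

View pics/w6.png

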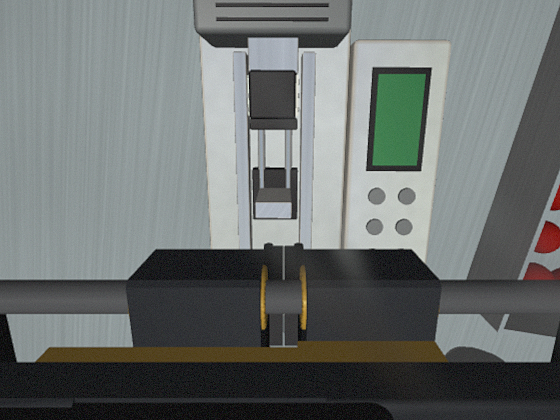

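The cell, cap at (272,94), is clamped squarely between the tube at (272,52) and the jaw at (273,123). It is centred between the walls, and the gripper is clear. Handing in.

```bash
python3 -c "
from station import ctrl
print(ctrl.hand_in())"
```

```text
the job is handed in; nothing more can be done
None
```

The check cell is clamped in the tester lane between the jaw and the lamp tube, and I handed the job in at about 24 s. `hand_in()` gives no verdict, so the points below come from my own readings.

- **Placing the cell:** I picked it up by its ribbed faces (the grip measured 34 mm), lowered it to a gentle touch in the lane and let go. The wrist picture afterwards showed it standing square, clear of both walls.
- **Clamping it:** I pushed the fin from behind with closed fingers until the cell met the tube. I then held about 19.4 N on the fin for just over a second. With roughly 4 N drag taken off, that is about 15 N on the glass. The push on the glass is worked out from the wrist force, not measured directly.
- **Final check:** The last picture showed the cell upright and square, held between jaw and tube, with the gripper well clear at near-zero force. I did not measure the remaining clamp force after letting go or the final angle in numbers.
- **Other things on the bench:** The arm never went near them. I did not take a final overview picture to confirm they had not moved.

One sensor oddity: a sideways force of 3–7 N showed at the wrist while pushing. It went away once I let go. No check failed or disagreed with another.

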